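# Squeeze-test two rubber mounts and sort them

### The job

Squeeze-test the two rubber mounts standing in the check plate: press the rubber of each, one after the other, straight down by 5 mm, level with the brass gauge post, and feel how hard it pushes back (sound rubber about 13 N, perished rubber about 4 N); never crush it by more than 8 mm. Then stand every sound mount upright in the blue tray and every perished one upright in the red tray; both may turn out alike. Leave the steel collar standing on the plate where it is.

Things in the scene. Friction and masses are not known exactly. Their poses are not given: they have to be found in the camera images.
- mount_a_center (a point): a rubber mount, upright: grey steel cup 40 mm across (41 at its rolled rim), 34 mm high, from which a 33 mm black rubber cushion stands 16 mm proud; 50 mm tall in all, about 170 g. Grip it by the rigid cup. The point is on its axis, 25 mm above the underside; z is up the axis. Either mount may be sound or perished, drawn afresh each time; they look alike
- mount_a_top (a point): centre of the upper face (steel washer 24 mm across) of the cushion of mount_a, 25 mm above its centre point when free. Pushed from above it sinks straight into the cup and springs back by itself: sound rubber resists by about 2.5 N per mm (12 to 13 N at 5 mm), perished rubber by about 0.9 N per mm (4 to 5 N at 5 mm)
- mount_b_center (a point): a rubber mount, upright: grey steel cup 40 mm across (41 at its rolled rim), 34 mm high, from which a 33 mm black rubber cushion stands 16 mm proud; 50 mm tall in all, about 170 g. Grip it by the rigid cup. The point is on its axis, 25 mm above the underside; z is up the axis. Either mount may be sound or perished, drawn afresh each time; they look alike
- mount_b_top (a point): centre of the upper face (steel washer 24 mm across) of the cushion of mount_b, 25 mm above its centre point when free. Pushed from above it sinks straight into the cup and springs back by itself: sound rubber resists by about 2.5 N per mm (12 to 13 N at 5 mm), perished rubber by about 0.9 N per mm (4 to 5 N at 5 mm)
- check_plate: fixed steel plate, 130 (x) x 210 (y) x 15 mm, origin under its centre. The mounts stand on it in aluminium locating rings 4 mm high (43 mm inside, 52 outside) centred at x = 0, y = +50 and -50 mm of its frame. A brass gauge post, 12 mm across, stands at x = +48 mm, y = 0; its top is 60 mm above the bench, 5 mm below the tops of the free mounts
- blue_tray_floor (a point): fixed blue open tray for sound mounts, 250 (x) x 150 (y) mm outside, walls 4 mm thick and 32 mm high; the point is the centre of the inner floor, 4 mm above the bench. Empty; room for both mounts side by side along its x axis. It may be on either side of the check plate
- red_tray_floor (a point): fixed red open tray for perished mounts, 250 (x) x 150 (y) mm outside, walls 4 mm thick and 32 mm high; the point is the centre of the inner floor, 4 mm above the bench. Empty; room for both mounts side by side along its x axis. It may be on either side of the check plate
- collar: steel distance collar (short tube), 28 mm across, 30 mm tall, standing on the check plate at x = -48 mm, y = 0 of its frame; origin at its underside; not to be moved
Mind the look-alikes: they are no part of the job. Leave any green or purple look-alike of the part that bears mount_b_center alone.

How it is judged:
By the outcome, as a careful person would: the job done as asked, in the order asked, and still so for the second after the job is handed in, with the robot touching nothing.
It also fails if it takes over 61 s, if anything falls off the work surface, if the arm or the gripper's body presses on something with over 40 N, if the wrist force passes 120 N, or if a joint passes its speed limit or range.

### The arm

A 6-joint arm with a two-finger parallel gripper is mounted at the origin on the work surface. World frame = base frame: x ahead of the robot, y to its left, z up, the work surface at z = 0. Lengths are in m, angles in rad, forces in N, time in s.
With the tool pointing down it reaches from about 0.35 to 0.85 m from the base axis. Payload 8.1 kg.
Tool frame: the origin (TCP) lies at the very end of the fingers, on their centre line; the grasp point (between the pads) lies robot.tcp_to_grasp behind it (robot.tcp_to_grasp is the distance from the TCP to the grasp point, in m); z points along the fingers, y is the line along which they close (so a half turn about z gives the same grasp; the last joint's range is limited). The gripper opens to 93 mm and grips with 3 to 60 N. Pads are 15 mm wide; open, the fingers measure 128 mm over their backs; the gripper's body (75 mm by 188 mm) begins 65 mm behind the grasp point.
Start: joints at [1.206, 0.13, 1.488, -0, 1.523, -0.085], TCP at [0.166, 0.577, 0.198] pointing down, gripper open.
Joint ranges: [-2.96, 2.96], [-0.89, 2.26], [0.02, 2.5], [-1.34, 4.48], [0, 2.73], [-2.66, 2.66]. Speed limits (rad/s): [2.39, 2.39, 2.79, 3.14, 3.14, 3.14].

### API

Orientations are given as a rotation vector (axis times angle).
In Python, from plant import robot gives the robot as it stands. The module is installed in compiled form; this text tells all that it offers.
- The arm moves only by the shell command python3 -m pendant 'ROWS' [FORCE]. ROWS is JSON, a list that holds one entry, the list of rows, each a list of 5 numbers: the opening, from 0 (shut) to 1 (fully open), then the shift along the tool's x, y, z in cm, then the turn about the tool's z in degrees. In form: [[[fingers, x, y, z, roll], ...]]. A call has 1 to 8 rows; each row shifts and turns the commanded pose from where the row before left it, along the tool's axes as they then stand; what a row does not reach is not made up. A row lasts 1/10 s, in which the tool goes at most 50 mm and 8.59 degrees, less where a joint would pass 70% of its speed; a pose out of reach is approached as far as the arm can. A call is refused whole if a number of a shift passes 5 or a number of a turn 8.59, either way. A call with a gripper value outside its range is refused whole. The fingers move at their own pace and stop on an object; FORCE is the grip in N (left out, the last holds). Time passes only in rows, so rows that do not move let the fingers close. It gives the time, the measured TCP pose, the force, the opening and the grip force at its end, in the units of the state.
- robot.read_state(): the state, without advancing time (a new reading comes with each control period).
- robot.read_camera(name): name is "side" or "top" or "wrist"; returns a dict with "img" (400x640x3 uint8, blue, green, red), "K" (3x3 intrinsics, pixels), "pose" (4x4, takes a point from camera to world coordinates). Camera axes: x right, y up, looking along -z (the intrinsics and any distortion apply to the point x, -y, -z); pixel columns grow to the right and rows downward; lengths in m; the calibration is good to about 2 mm. A picture is of the moment at which its call begins. There is no depth.
- robot.close_job(): hands the job in; it is judged then, once.
The state is a dict: "t": time; "q": joint angles; "dq": joint speeds; "joint_torque": joint torques, N m; "tool_pos": TCP position; "orientation": TCP orientation; "force": force on the tool from outside, world axes, zero at the start; "wrist_torque": the same for the moment, N m; "opening": finger opening in m; "gripper_force": force on a finger pad.
Only numpy, scipy, OpenCV 4.12 (cv2) and the standard library are available. Lean on these libraries where they do the work, as an engineer would, in place of code of your own. Each camera call takes 0.05 s, during which the arm holds its last target. There are 200 camera calls.

## Working session

There is one attempt and no reset: what is moved stays moved. The work goes in short steps, Python scripts to look and compute and a shell command to move; the robot and the scene stay as the last step left them, time stands still between calls to the robot, and variables do not carry over. Pictures are saved under pics/ and viewed, at most 10 in all, crops included, and the job is handed in when it is done.

```bash
mkdir -p pics; python3 - <<'E'
from plant import robot
import cv2,numpy as np
s=robot.read_state(); print({k:np.round(v,3).tolist() for k,v in s.items()}, robot.tcp_to_grasp)
for n in ("top","side"):
    c=robot.read_camera(n); cv2.imwrite(f"pics/{n}0.png",c["img"]); print(n,c["K"].tolist(),np.round(c["pose"],3).tolist(),[k for k in c])
E
```

```text
{'t': 0.0, 'q': [1.206, 0.131, 1.489, -0.0, 1.523, -0.085], 'dq': [-0.0, 0.001, -0.0, -0.001, 0.0, -0.002], 'joint_torque': [0.002, -55.982, -49.177, 0.077, 0.035, -0.0], 'tool_pos': [0.165, 0.576, 0.197], 'orientation': [-0.438, -3.111, 0.003], 'force': [0.036, -0.696, 0.613], 'wrist_torque': [0.05, -0.023, -0.021], 'gripper_force': 0.0, 'opening': 0.093} 0.0188
top [[499.4093706913146, 0.0, 314.6976121605342], [0.0, 499.4093706913146, 192.8529234562746], [0.0, 0.0, 1.0]] [[0.004, 0.994, -0.108, 0.333], [-1.0, 0.001, -0.026, -0.017], [-0.026, 0.108, 0.994, 1.243], [0.0, 0.0, 0.0, 1.0]] ['img', 'K', 'pose']
side [[379.26263163098747, 0.0, 320.5744858961077], [0.0, 379.26263163098747, 197.50352667966223], [0.0, 0.0, 1.0]] [[-0.722, 0.487, -0.491, 0.099], [-0.691, -0.499, 0.522, 0.341], [0.01, 0.717, 0.697, 0.568], [0.0, 0.0, 0.0, 1.0]] ['img', 'K', 'pose']
```

View pics/top0.png

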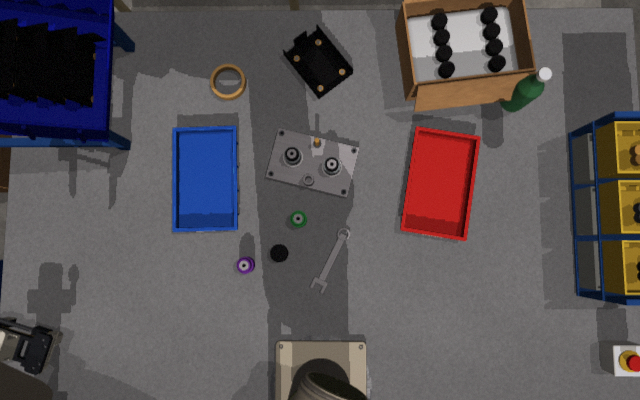

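View pics/side0.png

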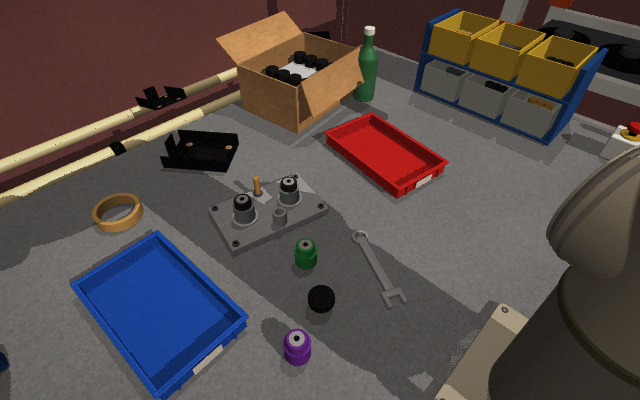

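The top view shows the plate at about (312,162) with its two grey/black mounts at (292,155) and (332,165), the post at (317,142) and the collar at (308,181). The blue tray is at (205,179) and the red at (440,183). Candidates for the mounts: the two grey cups in the plate rings, the green one at (298,219), the purple one at (245,265) and a black puck at (279,253). Only the two grey ones in the rings fit the description. I'll confirm that with a crop.

```bash
cat > h.py <<'E'
from plant import robot
import cv2,numpy as np
from scipy.spatial.transform import Rotation as Ro
def ray(c,uv):
    P=np.array(c["pose"]);d=np.linalg.inv(c["K"])@[uv[0],uv[1],1.]
    return P[:3,3],P[:3,:3]@(d*[1,-1,-1]/np.linalg.norm(d))
def onplane(c,uv,z):
    o,d=ray(c,uv);return o+d*(z-o[2])/d[2]
def tri(obs):  # [(cam,uv)...] -> point, residual
    A=[];b=[]
    for c,uv in obs:
        o,d=ray(c,uv);M=np.eye(3)-np.outer(d,d);A.append(M);b.append(M@o)
    A=np.vstack(A);b=np.hstack(b);x=np.linalg.lstsq(A,b,rcond=None)[0]
    return x,np.linalg.norm(A@x-b)
def proj(c,p):
    P=np.array(c["pose"]);q=P[:3,:3].T@(np.array(p)-P[:3,3]);q=q*[1,-1,-1]
    k=c["K"]@q;return k[:2]/k[2]
def shift(target,ydir=None):
    """tool-axis shift in cm to target TCP; turn (deg) to bring tool y parallel to ydir (applied after)"""
    s=robot.read_state();R=Ro.from_rotvec(s["orientation"]).as_matrix()
    d=R.T@(np.array(target)-s["tool_pos"])*100
    t=None
    if ydir is not None:
        v=R.T@np.append(ydir,0);t=np.degrees(np.arctan2(-v[0],v[1]));t=(t+90)%180-90
    return np.round(d,2),t
def washers(c,box):
    x0,y0,x1,y1=box
    return c["img"][y0:y1,x0:x1]
E
python3 - <<'E'
from h import *
t=robot.read_camera("top");s=robot.read_camera("side")
a=cv2.resize(t["img"][120:205,260:365],None,fx=4,fy=4,interpolation=2);b=cv2.resize(s["img"][165:255,200:335],None,fx=2.9,fy=2.9,interpolation=2)
h=max(a.shape[0],b.shape[0]);f=lambda i:cv2.copyMakeBorder(i,0,h-i.shape[0],0,0,0)
cv2.imwrite("pics/crop1.png",np.hstack([f(a),f(b)])[:, :800])
for n,u,v in (("L",(292,155),(242,201)),("R",(332,165),(289,182)),("post",(317,142),(256,178))):print(n,tri([(t,u),(s,v)]))
# trays: floor colour contours -> rect
for n,lo,hi in (("blue",(100,130,60),(125,255,255)),("red",(0,170,60),(8,255,255))):
    m=cv2.inRange(cv2.cvtColor(t["img"],40),lo,hi);m[:,:160]=0;m[:110]=0;m[:,500:]=0
    k=max(cv2.findContours(m,0,1)[0],key=cv2.contourArea);bx=cv2.boxPoints(cv2.minAreaRect(k))
    W=np.array([onplane(t,p,.032) for p in bx]);print(n,W.mean(0).round(3),np.round(W[:,:2],3).tolist())
E
```

```text
L (array([0.55383574, 0.07061672, 0.06072961]), np.float64(0.0022740249744294294))
R (array([ 0.52868281, -0.02615859,  0.06278161]), np.float64(0.001178338213648053))
post (array([0.58546883, 0.01059523, 0.06147047]), np.float64(0.002364080575335802))
blue [0.502 0.287 0.032] [[0.634, 0.372], [0.634, 0.209], [0.371, 0.204], [0.37, 0.363]]
red [ 0.49  -0.29   0.032] [[0.373, -0.19], [0.631, -0.232], [0.606, -0.392], [0.35, -0.347]]
```

View pics/crop1.png

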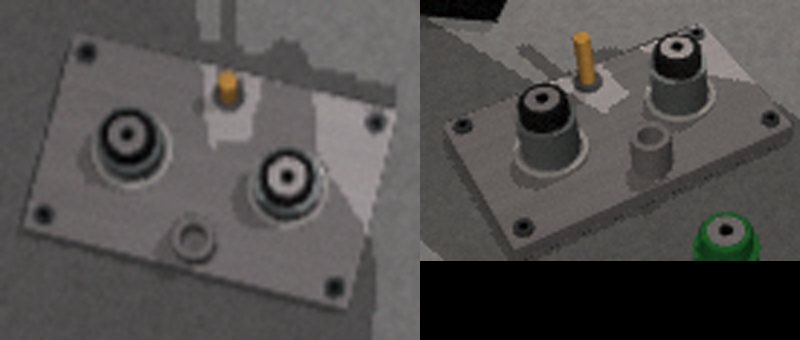

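The crop confirms two grey cups with black cushions, standing in the rings on the plate with the post and collar. Green and purple are the look-alikes. Tool y is already almost parallel to plate y, so I can grip with no turn. I'll move above the left mount.

```bash
python3 - <<'E'
from h import *
t=robot.read_camera("top");s=robot.read_camera("side")
L=tri([(t,(291.75,153.5)),(s,(242.4,198.8))]);R=tri([(t,(331.75,164.25)),(s,(289,181.2))])
print(L,R);y=(L[0]-R[0])[:2];print(y,np.linalg.norm(y));print(shift([*L[0][:2],.197],y))
E
```

```text
(array([0.55562335, 0.06969303, 0.06482011]), np.float64(5.225433409375765e-05)) (array([ 0.52963949, -0.02608704,  0.06445771]), np.float64(6.742736716821013e-05))
[0.02598386 0.09578007] 0.09924203983278145
(array([-51.48, -37.94,   0.11]), np.float64(-0.852826024818981))
```

```bash
python3 -m pendant '[[[0.5,-3.2,-2.37,0,0],[0.5,-3.2,-2.37,0,0],[0.5,-3.2,-2.37,0,0],[0.5,-3.2,-2.37,0,0],[0.5,-3.2,-2.37,0,0],[0.5,-3.2,-2.37,0,0],[0.5,-3.2,-2.37,0,0],[0.5,-3.2,-2.37,0,0]]]'; python3 -m pendant '[[[0,-3.2,-2.37,0,0],[0,-3.2,-2.37,0,0],[0,-3.2,-2.37,0,0],[0,-3.2,-2.37,0,0],[0,-3.2,-2.37,0,0],[0,-3.2,-2.37,0,0],[0,-3.2,-2.37,0,-0.85],[0,-3.2,-2.37,0,0]]]'
python3 - <<'E'
from h import *
c=robot.read_camera("wrist");cv2.imwrite("pics/w1.png",c["img"]);s=robot.read_state();print(s["tool_pos"],s["orientation"],s["force"],s["opening"]);print(np.round(c["pose"],3).tolist(),c["K"].tolist())
E
```

```text
t: 1.1
tool_pos: [0.3601, 0.3224, 0.1984]
orientation: [0.438, 3.111, 0.001]
force: [1.3, 0.2, -1.0]
opening: 0.0467
gripper_force: 0.0
t: 1.9
tool_pos: [0.5543, 0.0697, 0.1983]
orientation: [0.414, 3.114, 0.0]
force: [0.1, 0.7, -0.2]
opening: 0.0004
gripper_force: 0.0
[0.55699909 0.06490092 0.19800514] [ 0.41891546  3.1113763  -0.00398834] [-2.62472841 -3.07688212 -1.00377657] 0.00019177513997230505
[[0.261, -0.93, -0.26, 0.483], [0.965, 0.251, 0.07, 0.088], [0.0, -0.269, 0.963, 0.384], [0.0, 0.0, 0.0, 1.0]] [[289.9643938789162, 0.0, 316.59877864094284], [0.0, 289.9643938789162, 196.63508300788519], [0.0, 0.0, 1.0]]
```

View pics/w1.png

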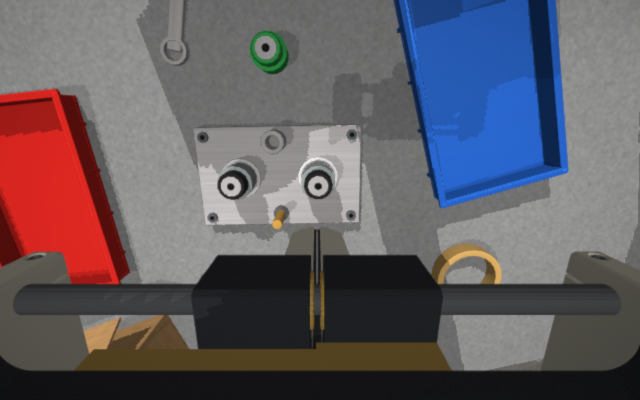

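Wrist view: the left mount's washer is at (318,187), the right one's at (232,187), the post tip at (277,224) and the collar at (272,141). I'll let the arm settle and then measure.

```bash
python3 -m pendant '[[[0,0,0,0,0],[0,0,0,0,0],[0,0,0,0,0]]]'
cat >> h.py <<'E'
def washer(c,uv,r=16):
    """centroid of the bright washer inside the dark cushion near uv"""
    u,v=map(int,uv);g=cv2.cvtColor(c["img"][v-r:v+r,u-r:u+r],6);g=cv2.resize(g,None,fx=4,fy=4,interpolation=2)
    dark=(g<60).astype(np.uint8)
    k=max(cv2.findContours(dark,0,1)[0],key=cv2.contourArea);(e,ax,_)=cv2.fitEllipse(cv2.convexHull(k))
    m=np.zeros_like(g);cv2.drawContours(m,[cv2.convexHull(k)],-1,255,-1);m=cv2.erode(m,np.ones((5,5)))
    w=((g>110)&(m>0)).astype(np.uint8);kk=max(cv2.findContours(w,0,1)[0],key=cv2.contourArea)
    (ew,aw,_)=cv2.fitEllipse(cv2.convexHull(kk))
    return np.array(ew)/4+[u-r-.375,v-r-.375],np.array(aw)/4
E
python3 - <<'E'
from h import *
c=robot.read_camera("wrist");t=robot.read_camera("top");s=robot.read_camera("side");g=robot.read_state();print(g["tool_pos"],g["orientation"],g["force"])
pts=[]
for n,g0 in (("L",[.5556,.0697,.065]),("R",[.5296,-.0261,.065])):
    w,a=washer(c,proj(c,g0));tt=(291.75,153.5) if n=="L" else (331.75,164.25);ss=(242.4,198.8) if n=="L" else (289,181.2)
    p=onplane(c,w,.065);print(n,w,a,p,tri([(c,w),(t,tt),(s,ss)]));pts.append(p[:2])
y=pts[0]-pts[1];print(np.linalg.norm(y));print(shift([*pts[0],.075],y))
E
```

```text
t: 2.25
tool_pos: [0.553, 0.0721, 0.1982]
orientation: [-0.413, -3.114, -0.0]
force: [-0.1, -0.7, 0.2]
opening: 0.0003
gripper_force: 0.0
[0.55313432 0.07213535 0.19841887] [4.12640665e-01 3.11414586e+00 1.84819809e-04] [ 0.28353577  0.28014227 -0.039232  ]
L [315.90261459 187.28600121] [20.07219696 20.47904778] [0.55663895 0.06960854 0.065     ] (array([0.55614532, 0.06959206, 0.06446937]), np.float64(0.0007896706034630936))
R [228.70272255 187.75209808] [19.5640831  21.14736938] [ 0.53144832 -0.02599742  0.065     ] (array([ 0.53056546, -0.02637806,  0.06373311]), np.float64(0.0014154858913067146))
0.09886894187053645
(array([-0.4 , -0.15, 12.34]), np.float64(-0.335012858751881))
```

```bash
python3 -m pendant '[[[0,-0.37,-0.15,3,0],[0,0,0,4,0],[0,0,0,3.5,0],[0,0,0,2,0],[0,0,0,0,0],[0,0,0,0,0]]]' 5; python3 -m pendant '[[[0,0,0,0.3,0],[0,0,0,0.3,0],[0,0,0,0,0],[0,0,0,0,0]]]'; python3 -m pendant '[[[0,0,0,0.2,0],[0,0,0,0,0],[0,0,0,0,0]]]'
```

```text
t: 3.0
tool_pos: [0.5566, 0.0692, 0.0738]
orientation: [-0.414, -3.114, -0.0]
force: [0.6, -0.0, 0.9]
opening: 0.0003
gripper_force: 0.0
t: 3.4
tool_pos: [0.557, 0.0688, 0.0678]
orientation: [0.415, 3.113, 0.0]
force: [0.1, 0.4, -0.4]
opening: 0.0003
gripper_force: 0.0
t: 3.7
tool_pos: [0.5566, 0.0687, 0.0651]
orientation: [-0.415, -3.114, 0.0]
force: [-1.3, -0.2, -0.5]
opening: 0.0007
gripper_force: 0.0
```

```bash
python3 -m pendant '[[[0,0,0,0.2,0],[0,0,0,0,0],[0,0,0,0,0]]]'; python3 -m pendant '[[[0,0,0,0.2,0],[0,0,0,0,0],[0,0,0,0,0]]]'; python3 -m pendant '[[[0,0,0,0.1,0],[0,0,0,0,0],[0,0,0,0,0]]]'
```

```text
t: 4.0
tool_pos: [0.5566, 0.0688, 0.0631]
orientation: [-0.415, -3.114, 0.0]
force: [-0.1, 0.4, -0.4]
opening: 0.0005
gripper_force: 0.0
t: 4.3
tool_pos: [0.5566, 0.0688, 0.0611]
orientation: [-0.415, -3.114, 0.0]
force: [0.6, 0.2, -0.1]
opening: 0.0004
gripper_force: 0.0
t: 4.6
tool_pos: [0.5567, 0.0688, 0.0602]
orientation: [-0.415, -3.114, 0.0]
force: [-0.4, -0.1, 0.0]
opening: 0.0007
gripper_force: 0.0
```

At 60 mm there's still no force. Before going lower, I'll look.

```bash
python3 - <<'E'
from h import *
s=robot.read_camera("side");w=robot.read_camera("wrist");t=robot.read_camera("top")
a=cv2.resize(s["img"][150:250,190:320],None,fx=4,fy=4,interpolation=2)[:,:400];b=cv2.resize(w["img"][100:300,210:410],None,fx=2,fy=2,interpolation=2)
cv2.imwrite("pics/p1.png",np.hstack([a,b]));print(robot.read_state()["force"],proj(s,[.5567,.0688,.0602]),proj(w,[.5567,.0688,.0602]))
E
```

```text
[-0.29753212  1.38346148 -0.26504863] [242.72920397 200.02286659] [317.67326369 227.48826442]
```

View pics/p1.png

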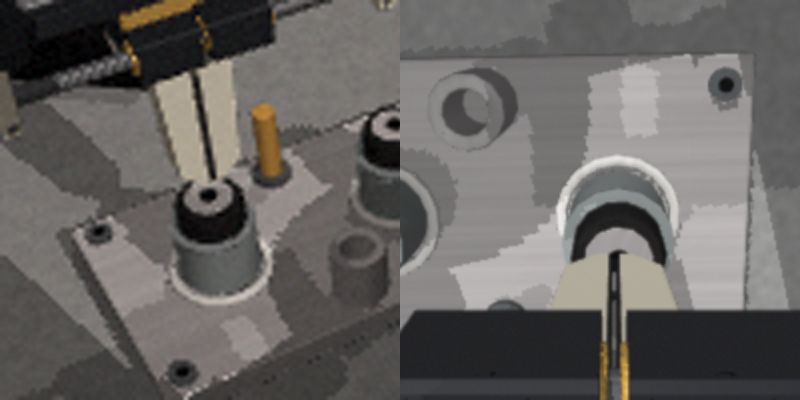

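The side view shows the fingertips ending at about (242,195), just above or behind the washer at (242,199). In the wrist view the tip is at about (318,225). Nothing is pressed yet, so I'll triangulate the tip and the washer.

```bash
python3 - <<'E'
from h import *
s=robot.read_camera("side");w=robot.read_camera("wrist")
for sv in (194,195.5,197):
  print(tri([(s,(242,sv)),(w,(318,225.5))]))
print("washer by wrist top arc / side:",proj(w,[.5566,.0696,.065]),proj(s,[.5566,.0696,.065]), proj(w,[.5566-.012*.966,.0696+.012*.26,.065]))
g=cv2.resize(w["img"][200:250,293:343],None,fx=10,fy=10,interpolation=0);h=cv2.resize(s["img"][175:225,217:267],None,fx=10,fy=10,interpolation=0)
cv2.imwrite("pics/p2.png",np.hstack([h,g])[:, ::1][:, :1000]) if 0 else cv2.imwrite("pics/p2.png",cv2.resize(np.hstack([h,g]),(800,400),interpolation=3))
E
```

```text
(array([0.54669834, 0.0726456 , 0.0852635 ]), np.float64(0.0015873372530345459))
(array([0.54878024, 0.07205624, 0.07963759]), np.float64(0.001498999763171612))
(array([0.55089378, 0.07145795, 0.07392608]), np.float64(0.0014093158805038185))
washer by wrist top arc / side: [318.80189752 229.66675795] [242.08572688 198.45346862] [318.81967814 212.7038479 ]
```

View pics/p2.png

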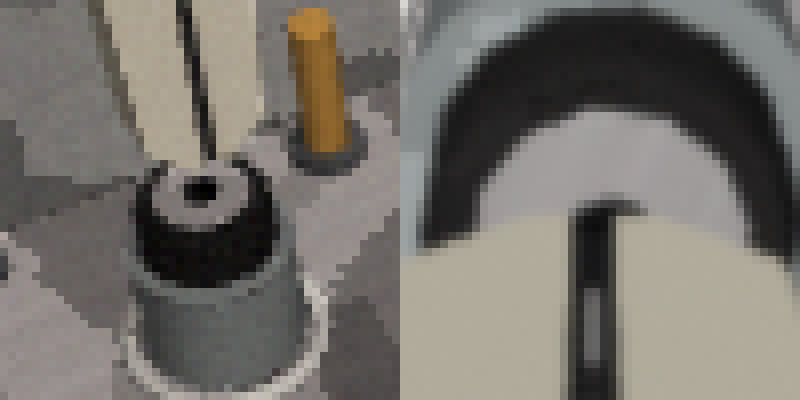

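Triangulated, the tip's near edge is at z ≈ 0.079. The xy agrees with the reported TCP, but the real tip is about 15–19 mm higher than reported. I'll lower in small steps and find contact by force.

```bash
for i in 1; do python3 -m pendant '[[[0,0,0.05,0.4,0],[0,0,0,0.4,0],[0,0,0,0,0]]]'; done | grep -E "tool|force"; python3 -m pendant '[[[0,0,0,0.2,0],[0,0,0,0,0]]]'| grep -E "tool|force"; python3 -m pendant '[[[0,0,0,0.2,0],[0,0,0,0,0]]]'| grep -E "tool|force"
```

```text
tool_pos: [0.5561, 0.0693, 0.0512]
force: [0.5, 0.2, -0.4]
gripper_force: 0.0
tool_pos: [0.5566, 0.0692, 0.0499]
force: [0.4, -0.1, -0.3]
gripper_force: 0.0
tool_pos: [0.5567, 0.0692, 0.048]
force: [0.1, 0.0, 0.6]
gripper_force: 0.0
```

```bash
python3 -m pendant '[[[0,0,0,0.1,0],[0,0,0,0,0],[0,0,0,0,0]]]'| grep -E "tool|force"; python3 -m pendant '[[[0,0,0,0.1,0],[0,0,0,0,0],[0,0,0,0,0]]]'| grep -E "tool|force"; python3 -m pendant '[[[0,0,0,0.1,0],[0,0,0,0,0],[0,0,0,0,0]]]'| grep -E "tool|force"
```

```text
tool_pos: [0.5568, 0.0692, 0.0473]
force: [0.8, 0.4, 0.2]
gripper_force: 0.0
tool_pos: [0.5568, 0.0693, 0.0462]
force: [0.3, -0.2, -0.4]
gripper_force: 0.0
tool_pos: [0.5568, 0.0693, 0.0452]
force: [-0.1, 1.0, 0.1]
gripper_force: 0.0
```

```bash
python3 -m pendant '[[[0,0,0,0.1,0],[0,0,0,0,0],[0,0,0,0,0]]]'| grep -E "tool|force"; python3 -m pendant '[[[0,0,0,0.1,0],[0,0,0,0,0],[0,0,0,0,0]]]'| grep -E "tool|force"
python3 - <<'E'
from h import *
s=robot.read_camera("side");w=robot.read_camera("wrist")
g=cv2.resize(w["img"][190:240,293:343],None,fx=8,fy=8,interpolation=0);h=cv2.resize(s["img"][175:225,217:267],None,fx=8,fy=8,interpolation=0)
cv2.imwrite("pics/p3.png",np.hstack([h,g]))
E
```

```text
tool_pos: [0.5569, 0.0692, 0.0443]
force: [-1.0, 0.2, -0.1]
gripper_force: 0.4
tool_pos: [0.5569, 0.0692, 0.0433]
force: [-0.8, -0.3, 1.5]
gripper_force: 0.8
```

View pics/p3.png

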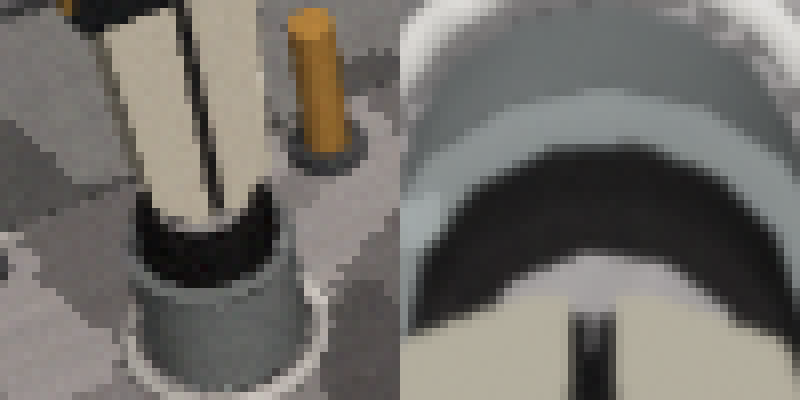

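Contact: the tips now cover the washer, and the pad force is rising. I'll press on in steps.

```bash
cat > f.py <<'E'
from h import *
F=[]
for i in range(5): robot.read_camera("top"); s=robot.read_state();F.append([s["force"][2],s["tool_pos"][2],s["gripper_force"]])
print("t",s["t"],"Fz,z,grip",np.mean(F,0).round(4))
E
python3 f.py; python3 -m pendant '[[[0,0,0,0.1,0],[0,0,0,0,0]]]'>/dev/null; python3 f.py;python3 -m pendant '[[[0,0,0,0.1,0],[0,0,0,0,0]]]'>/dev/null; python3 f.py
```

```text
t 7.4 Fz,z,grip [1.6806 0.0433 0.7966]
t 7.85 Fz,z,grip [2.9191 0.0423 1.2301]
t 8.3 Fz,z,grip [3.1201 0.0413 1.6605]
```

```bash
python3 -m pendant '[[[0,0,0,0.12,0],[0,0,0,0,0]]]'>/dev/null; python3 f.py; python3 f.py; python3 - <<'E'
from h import *
s=robot.read_camera("side"); 
h=cv2.resize(s["img"][165:225,207:307],None,fx=8,fy=8,interpolation=0);cv2.imwrite("pics/p4.png",h)
E
```

```text
t 8.75 Fz,z,grip [4.457  0.0401 2.1763]
t 9.0 Fz,z,grip [4.2917 0.0401 2.1873]
```

View pics/p4.png

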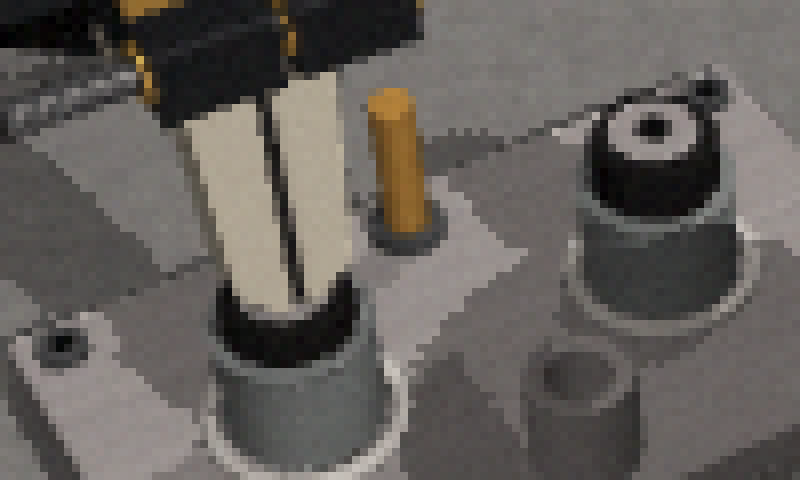

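The left mount gives 4.4 N at 5 mm, so it's **perished**; the reported tip z runs 20 mm below the real one. Next is the right mount.

```bash
python3 -m pendant '[[[0,0,0,-2,0],[0,0,-2,-0.5,0],[0,0,-3,0,0],[0,0,-3,0,0],[0,0,-1.88,0,0],[0,0,0,0.6,0],[0,0,0,0.6,0],[0,0,0,0,0]]]'; python3 -m pendant '[[[0,0,0,0.5,0],[0,0,0,0,0]]]'; python3 f.py;  python3 -m pendant '[[[0,0,0,0.2,0],[0,0,0,0,0]]]'>/dev/null; python3 f.py; python3 -c "
from h import *
print(shift([.5310,-.0262,.045],[.0256,.0958]))"
```

```text
t: 9.85
tool_pos: [0.5298, -0.0251, 0.0512]
orientation: [-0.414, -3.111, -0.001]
force: [-0.4, 0.5, -0.3]
opening: 0.0007
gripper_force: 0.0
t: 10.05
tool_pos: [0.5305, -0.0252, 0.0471]
orientation: [-0.413, -3.113, -0.0]
force: [-0.0, 0.5, -0.5]
opening: 0.0007
gripper_force: 0.0
t 10.3 Fz,z,grip [-0.0502  0.048   0.    ]
t 10.75 Fz,z,grip [0.0174 0.046  0.    ]
(array([-0.  , -0.01,  0.11]), np.float64(-0.22466974615053914))
```

```bash
python3 -m pendant '[[[0,0,0,0.2,0],[0,0,0,0,0]]]'>/dev/null; python3 f.py;  python3 -m pendant '[[[0,0,0,0.1,0],[0,0,0,0,0]]]'>/dev/null; python3 f.py
```

```text
t 11.2 Fz,z,grip [1.0546 0.0441 0.435 ]
t 11.65 Fz,z,grip [1.7639 0.0431 0.865 ]
```

```bash
python3 -m pendant '[[[0,0,0,0.2,0],[0,0,0,0.1,0],[0,0,0,0,0]]]'>/dev/null; python3 f.py; python3 f.py; python3 -c "
from h import *
print(shift([.5563,.0696,.08]))"
```

```text
t 12.2 Fz,z,grip [4.0459 0.0402 2.1328]
t 12.45 Fz,z,grip [4.6687 0.0401 2.161 ]
(array([ 0.07,  9.9 , -3.99]), None)
```

Right mount: 4.4 N at 5 mm, so both are **perished** and both go to the red tray. I'll pick the right one first.

```bash
python3 -m pendant '[[[0,0,0,-3.5,0],[0.66,0,0,0,0],[0.66,0,0,0,0],[0.66,0,0,0,0],[0.66,0,0,0,0],[0.66,0,0,0,0]]]' 25; python3 -m pendant '[[[0.66,0,0,2,0],[0.66,0,0,2,0],[0.66,0,0,1.5,0],[0.66,0,0,1,0],[0.66,0,0,0.6,0],[0.66,0,0,0,0],[0.66,0,0,0,0]]]'
```

```text
t: 13.05
tool_pos: [0.5301, -0.026, 0.0739]
orientation: [-0.415, -3.112, -0.0]
force: [-0.3, 0.7, 0.3]
opening: 0.0357
gripper_force: 0.0
t: 13.75
tool_pos: [0.5314, -0.0262, 0.0046]
orientation: [0.415, 3.113, -0.0]
force: [0.5, -0.1, -0.2]
opening: 0.0611
gripper_force: 0.0
```

```bash
python3 -m pendant '[[[0,0,0,0.1,0],[0,0,0,0,0],[0,0,0,0,0],[0,0,0,0,0],[0,0,0,0,0],[0,0,0,0,0]]]' 25; python3 -m pendant '[[[0,0,0,-1,0],[0,0,0,-2,0],[0,0,0,-3,0],[0,0,0,-3,0],[0,0,0,0,0]]]'; python3 - <<'E'
from h import *
print(shift([.539,-.298,.093]),shift([.441,-.282,.093]))
# redo red tray: inner floor vs rim
t=robot.read_camera("top");hsv=cv2.cvtColor(t["img"],40)
w=robot.read_camera("wrist");s=robot.read_camera("side")
cv2.imwrite("pics/g1.png",np.hstack([cv2.resize(t["img"][100:260,380:500],None,fx=2.5,fy=2.5),cv2.resize(w["img"],(500,400)[:2])]))
E
```

```text
t: 14.35
tool_pos: [0.5313, -0.0261, 0.0035]
orientation: [0.415, 3.113, 0.0]
force: [-0.7, 0.2, 3.8]
opening: 0.0396
gripper_force: 25.0
t: 14.85
tool_pos: [0.5341, -0.0266, 0.0983]
orientation: [0.414, 3.107, -0.0]
force: [1.0, 0.2, -0.9]
opening: 0.0397
gripper_force: 25.0
(array([ -7.57, -26.07,   0.57]), None) (array([  2.3 , -27.09,   0.49]), None)
```

View pics/g1.png

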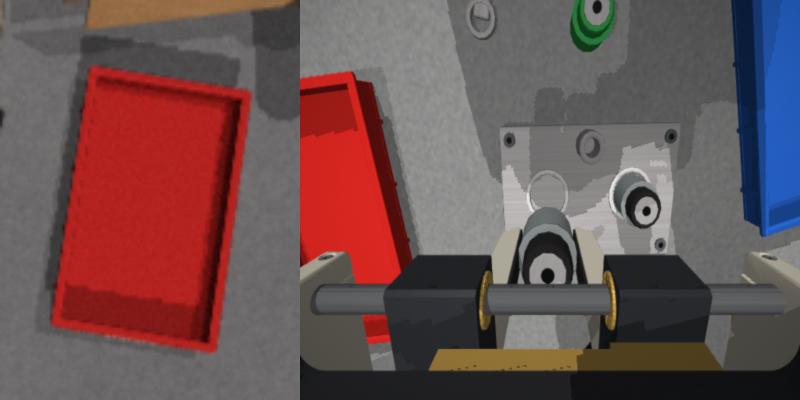

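The mount is held upright between the pads, and the red tray is centred at (441,184) in the top view. I'll carry it over.

```bash
python3 -m pendant '[[[0,-0.8,-2.5,0,0],[0,-1.25,-4,0,0],[0,-1.25,-4.5,0,0],[0,-1.25,-4.5,0,0],[0,-1.25,-4.5,0,0],[0,-1.02,-3.5,0,0],[0,-0.75,-2.57,0,0],[0,0,0,0,0]]]'; python3 -m pendant '[[[0,0,0,0,0],[0,0,0,0,0]]]'; python3 -c "
from h import *
t=robot.read_camera('top')
C=np.mean([onplane(t,p,.032) for p in ((416.8,126.8),(480,137.2),(466,240.8),(400.8,230))],0);print(C)
d=np.array([.987,-.163,0])*.05
print(shift(np.r_[(C+d)[:2],-.0065]),(C+d),C-d)"
```

```text
t: 15.8
tool_pos: [0.5338, -0.3003, 0.0905]
orientation: [-0.42, -3.11, -0.001]
force: [0.1, -0.2, -1.7]
opening: 0.0398
gripper_force: 25.0
t: 16.0
tool_pos: [0.535, -0.296, 0.0916]
orientation: [-0.414, -3.112, -0.002]
force: [0.1, -0.5, -2.2]
opening: 0.0399
gripper_force: 25.0
[ 0.48855633 -0.29132587  0.032     ]
(array([-0.36, -0.28,  9.85]), None) [ 0.53790633 -0.29947587  0.032     ] [ 0.43920633 -0.28317587  0.032     ]
```

```bash
python3 -m pendant '[[[0,-0.3,-0.2,3,0],[0,0,0,3,0],[0,0,0,2,0],[0,0,0,1,0],[0,0,0,0.6,0],[0,0,0,0,0],[0,0,0,0,0]]]'; python3 -m pendant '[[[0,0,0,0.1,0],[0,0,0,0,0]]]'; python3 f.py
```

```text
t: 16.75
tool_pos: [0.539, -0.3006, -0.0017]
orientation: [0.414, 3.112, -0.001]
force: [0.6, -0.4, -2.1]
opening: 0.0394
gripper_force: 25.0
t: 16.95
tool_pos: [0.5387, -0.3007, -0.003]
orientation: [0.415, 3.113, -0.001]
force: [0.7, -0.1, -0.7]
opening: 0.0398
gripper_force: 25.0
t 17.2 Fz,z,grip [-1.34830e+00 -3.50000e-03  2.49997e+01]
```

```bash
python3 -m pendant '[[[0,0,0,0.2,0],[0,0,0,0,0]]]'>/dev/null; python3 f.py; python3 -m pendant '[[[0,0,0,0.15,0],[0,0,0,0,0]]]'>/dev/null; python3 f.py
```

```text
t 17.65 Fz,z,grip [-1.83550e+00 -6.10000e-03  2.49997e+01]
t 18.1 Fz,z,grip [-1.34040e+00 -7.50000e-03  2.49998e+01]
```

```bash
python3 -m pendant '[[[0,0,0,0.1,0],[0,0,0,0,0]]]'>/dev/null; python3 f.py
```

```text
t 18.55 Fz,z,grip [ 6.51490e+00 -7.50000e-03  2.50011e+01]
```

It's seated on the floor. I'll release, rise, and return to the left mount.

```bash
python3 -m pendant '[[[0.66,0,0,0,0],[0.66,0,0,0,0],[0.66,0,0,0,0],[0.66,0,0,-1,0],[0.66,0,0,-3,0],[0.66,0,0,-3,0],[0.66,0,0,-3,0],[0.66,0,0,0,0]]]'; python3 -c "
from h import *
print(shift([.5563,.0696,.085]))"
```

```text
t: 19.35
tool_pos: [0.5414, -0.3024, 0.0982]
orientation: [0.414, 3.106, -0.007]
force: [1.0, 0.1, 0.3]
opening: 0.0614
gripper_force: 0.0
(array([ 8.31, 36.3 ,  1.13]), None)
```

```bash
python3 -m pendant '[[[0.66,0.8,2.8,0,0],[0.66,1.1,4.7,0,0],[0.66,1.1,4.8,0,0],[0.66,1.1,4.8,0,0],[0.66,1.1,4.8,0,0],[0.66,1.1,4.8,0,0],[0.66,1.1,4.8,0,0],[0.66,0.7,3,0,0]]]'; python3 -m pendant '[[[0.66,0.3,1.3,0,0],[0.66,0,0,0,0],[0.66,0,0,0,0]]]';python3 - <<'E'
from h import *
c=robot.read_camera("wrist");w,a=washer(c,proj(c,[.5563,.0696,.065]));p=onplane(c,w,.065);print(w,a,p);print(shift([*p[:2],.0035]),shift([.5566,.0694,.0035]))
E
```

```text
t: 20.15
tool_pos: [0.5497, 0.0573, 0.0914]
orientation: [-0.412, -3.114, -0.001]
force: [0.5, 0.5, 0.3]
opening: 0.0613
gripper_force: 0.0
t: 20.45
tool_pos: [0.5507, 0.0663, 0.0913]
orientation: [-0.415, -3.114, 0.001]
force: [0.5, 0.3, -0.5]
opening: 0.0617
gripper_force: 0.0
[322.62979317 220.00821114] [25.79955673 29.30383301] [0.5558286  0.06902222 0.065     ]
(array([-0.4 ,  0.45,  8.79]), None) (array([-0.47,  0.5 ,  8.79]), None)
```

```bash
python3 -m pendant '[[[0.66,-0.43,0.48,0.5,0],[0.66,0,0,2,0],[0.66,0,0,2,0],[0.66,0,0,2,0],[0.66,0,0,1.5,0],[0.66,0,0,0.78,0],[0.66,0,0,0,0],[0.66,0,0,0,0]]]'; python3 -m pendant '[[[0,0,0,0,0],[0,0,0,0,0],[0,0,0,0,0],[0,0,0,0,0],[0,0,0,0,0]]]' 25; python3 -m pendant '[[[0,0,0,-1,0],[0,0,0,-2,0],[0,0,0,-3,0],[0,0,0,-3,0],[0,0,0,-0.5,0],[0,0,0,0,0],[0,0,0,0,0]]]'; python3 -c "
from h import *
print(shift([.4392,-.2832,.094]))"
```

```text
t: 21.3
tool_pos: [0.5567, 0.0706, 0.0043]
orientation: [0.415, 3.113, 0.0]
force: [-0.0, 0.3, 0.5]
opening: 0.0613
gripper_force: 0.0
t: 21.8
tool_pos: [0.5567, 0.0708, 0.0044]
orientation: [0.415, 3.113, 0.0]
force: [-0.1, 0.3, 4.4]
opening: 0.0393
gripper_force: 25.0
t: 22.5
tool_pos: [0.5552, 0.0707, 0.0972]
orientation: [-0.415, -3.112, 0.001]
force: [0.3, -0.0, -2.4]
opening: 0.0397
gripper_force: 25.0
(array([  1.92, -37.19,   0.35]), None)
```

```bash
python3 -m pendant '[[[0,0.1,-2.2,0,0],[0,0.2,-4.2,0,0],[0,0.25,-4.6,0,0],[0,0.25,-4.6,0,0],[0,0.25,-4.6,0,0],[0,0.25,-4.6,0,0],[0,0.25,-4.6,0,0],[0,0.2,-4,0,0]]]'; python3 -m pendant '[[[0,0.15,-2.5,0,0],[0,0.02,-1.29,0,0],[0,0,0,0,0],[0,0,0,0,0]]]'; python3 -c "
from h import *
print(shift([.4392,-.2832,-.006]))"
```

```text
t: 23.3
tool_pos: [0.4495, -0.2482, 0.0966]
orientation: [-0.415, -3.111, -0.002]
force: [1.5, 0.2, -2.1]
opening: 0.0394
gripper_force: 25.0
t: 23.7
tool_pos: [0.4401, -0.2819, 0.0977]
orientation: [-0.415, -3.113, -0.002]
force: [0.7, 0.4, -2.5]
opening: 0.0398
gripper_force: 25.0
(array([ 0.04, -0.16, 10.37]), None)
```

```bash
python3 -m pendant '[[[0,0,0,3,0],[0,0,0,3,0],[0,0,0,2,0],[0,0,0,1.4,0],[0,0,0,0.7,0],[0,0,0,0,0],[0,0,0,0,0]]]'; python3 -m pendant '[[[0,0,0,0.15,0],[0,0,0,0,0]]]' >/dev/null; python3 f.py;  python3 -m pendant '[[[0,0,0,0.1,0],[0,0,0,0,0]]]' >/dev/null; python3 f.py
```

```text
t: 24.4
tool_pos: [0.4411, -0.2833, -0.0013]
orientation: [0.414, 3.113, -0.001]
force: [-0.7, -0.1, -0.5]
opening: 0.0393
gripper_force: 25.0
t 24.85 Fz,z,grip [-1.49070e+00 -3.30000e-03  2.49997e+01]
t 25.3 Fz,z,grip [-1.77610e+00 -4.80000e-03  2.49997e+01]
```

```bash
python3 -m pendant '[[[0,0,0,0.15,0],[0,0,0,0,0]]]' >/dev/null; python3 f.py;  python3 -m pendant '[[[0,0,0,0.1,0],[0,0,0,0,0]]]' >/dev/null; python3 f.py
```

```text
t 25.75 Fz,z,grip [-1.42430e+00 -6.30000e-03  2.49997e+01]
t 26.2 Fz,z,grip [ 5.5767e+00 -6.6000e-03  2.5001e+01]
```

Seated. I'll release and retreat, then check.

```bash
python3 -m pendant '[[[0.66,0,0,0,0],[0.66,0,0,0,0],[0.66,0,0,0,0],[0.66,0,0,-1,0],[0.66,0,0,-3,0],[0.66,0,0,-4,0],[0.66,0,0,-4,0],[0.66,0,0,0,0]]]'; python3 -m pendant '[[[0.66,0,3.5,0,0],[0.66,0,4.5,0,0],[0.66,0,4.5,0,0],[0.66,0,4.5,0,0],[0.66,0,4.5,0,0],[0.66,0,3,0,0],[0.66,0,0,0,0],[0.66,0,0,0,0]]]'
python3 - <<'E'
from h import *
s=robot.read_camera("side");t=robot.read_camera("top")
cv2.imwrite("pics/end.png",np.hstack([cv2.resize(t["img"][110:260,250:490],None,fx=1.65,fy=1.65),cv2.resize(s["img"][100:250,200:450],(400,247))[:247]]))
E
```

```text
t: 27.0
tool_pos: [0.4439, -0.286, 0.1205]
orientation: [0.414, 3.104, -0.009]
force: [1.4, -0.7, 1.1]
opening: 0.0615
gripper_force: 0.0
t: 27.8
tool_pos: [0.5043, -0.0463, 0.1127]
orientation: [-0.412, -3.114, 0.001]
force: [-0.8, 0.5, -0.6]
opening: 0.0614
gripper_force: 0.0Traceback (most recent call last):
  File "<stdin>", line 3, in <module>
    return _nx.concatenate(arrs, 1, dtype=dtype, casting=casting)
           ~~~~~~~~~~~~~~~^^^^^^^^^^^^^^^^^^^^^^^^^^^^^^^^^^^^^^^
ValueError: all the input array dimensions except for the concatenation axis must match exactly, but along dimension 0, the array at index 0 has size 248 and the array at index 1 has size 247
```

```bash
python3 - <<'E'
from h import *
s=robot.read_camera("side");t=robot.read_camera("top")
cv2.imwrite("pics/end.png",np.hstack([cv2.resize(t["img"][110:260,250:490],(400,250)),cv2.resize(s["img"][100:256,200:450],(400,250))]))
E
```

```text
(no output)
```

View pics/end.png

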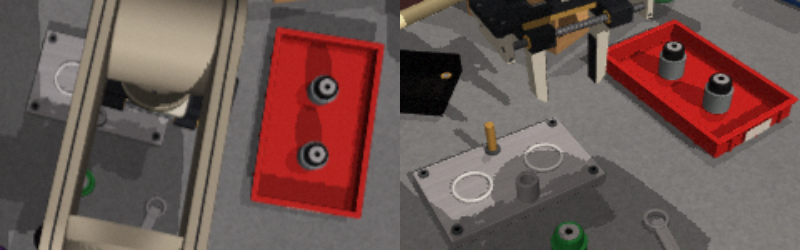

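Both mounts stand upright in the red tray, at (325,88) and (314,155) in the left half. The collar is still in place on the plate, at (528,186) in the right half. The robot touches nothing, so I'm handing in.

```bash
python3 -c "
from plant import robot
print(robot.close_job())"
```

```text
the job is handed in; nothing more can be done
None
```

Both mounts pushed back with about 4.4 N at 5 mm, so both are perished; they stand upright in the red tray, the collar is still in place on the plate, and I handed the job in at about 28 s.

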